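# Lift the egg basket from the cooling pan and hold it over the drip tray

### The job

Take the wire basket of eggs by its black grip, lift it out of the deep cooling pan, carry it level over the top of the closed black condiment box and finish holding it over the shallow drip tray: hovering still, about 3 cm above the tray's rim, centred, with its long sides along the tray's long sides. The program ends with the basket still in the gripper; the basket must never touch the tray or the condiment box, no egg may fall out, and the pan, the tray and the things standing about stay where they are.

Things in the scene. Friction and masses are not known exactly. Their poses are not given: they have to be found in the camera images.
- basket_grip (a point): centre of the black flat-sided plastic grip of the loose steel wire basket. The grip is 90 mm long (along its x axis, the basket's long side), 14 mm thick (y: the fingers close across this) and 22 mm high; it sits on a rigid wire arch that rises from the middles of the basket's short sides, free below for 50 mm or more. Its centre is 125 mm above the basket's underside, right over the middle. Axes are the basket's: z up. Basket with eggs: about 0.4 to 0.6 kg
- basket: the wire basket; origin at the centre of its underside. It is 160 mm long (x) by 110 mm wide (y) and 60 mm deep, rim at z = 60 mm; same axes as basket_grip. It starts standing in the cooling pan, 3 mm above the table, roughly 14 to 28 mm clear of the pan's walls, turned within 3 degrees of the pan
- basket_inside (a point): middle of the space inside the basket, 25 mm above its underside
- egg_1_centre (a point): centre of a loose white egg, 58 mm long, 42 mm thick, lying in the basket; three eggs lie side by side
- egg_2_centre (a point): centre of the second egg, the same
- egg_3_centre (a point): centre of the third egg, the same
- cooling_pan: loose, heavy (1.5 kg) open steel pan 210 mm (x) by 160 mm (y), 60 mm high, walls 3 mm, with the basket in it; origin at the centre of its underside on the table, z up. It stands left or right of the condiment box
- drip_tray: loose (0.9 kg) empty open steel tray 220 mm (x, its long side) by 160 mm (y), only 22 mm high; origin at the centre of its underside on the table, z up. It stands on the other side of the condiment box
- drip_tray_rim (a point): centre of the tray at the height of its rim, 22 mm above the table; axes as drip_tray
- condiment_box: black closed condiment box fixed on the table between pan and tray, 324 mm long (its y axis, which points roughly along the world's x), 182 mm wide (its x) and 106 mm high; origin at the centre of its underside
- pepper_mill_centre (a point): centre of a loose dark wooden pepper mill, 58 mm across and 160 mm tall, standing beyond the condiment box
- spice_1_centre (a point): centre of a loose spice jar with red cap, 45 mm across and 106 mm tall, standing beyond the condiment box, left of the pepper mill
- ramekin_salt_centre (a point): centre of a loose small cream ramekin, 66 mm across and 38 mm tall, standing left of the spice jar

How it is judged:
By the outcome, as a careful person would: the job done as asked, in the order asked, and still so for the second after the job is handed in, while the arm keeps its last pose, push and grip.
It also fails if it takes over 51 s, if anything falls off the work surface, if the arm or the gripper's body presses on something with over 40 N, if the wrist force passes 120 N, or if a joint passes its speed limit or range.

### The arm

A 6-joint arm with a two-finger parallel gripper is mounted at the origin on a cart in front of the work surface, level with it; the furniture and walls round the work are solid. World frame = base frame: x ahead of the robot, y to its left, z up, the work surface at z = 0. Lengths are in mm, angles in rad, forces in N, time in s.
With the tool pointing down it reaches from about 350 to 975 mm from the base axis. Payload 7.1 kg.
Tool frame: the origin (TCP) lies at the very end of the fingers, on their centre line; the grasp point (between the pads) lies 19 mm behind it; z points along the fingers, y is the line along which they close (so a half turn about z gives the same grasp; the last joint's range is limited). The gripper opens to 88 mm and grips with 3 to 60 N. Pads are 20 mm wide; open, the fingers measure 115 mm over their backs; the gripper's body (75 mm by 178 mm) begins 61 mm behind the grasp point.
Start: joints at [-1.285, 0.423, 1.63, -0, 1.089, -0.019], TCP at [187.582, -596.169, 183.075] pointing down, gripper open.
Joint ranges: [-3, 3], [-0.9, 2.11], [0.09, 2.58], [-1.31, 4.45], [0.11, 2.69], [-2.54, 2.54]. Speed limits (rad/s): [2.39, 2.39, 3.01, 3.14, 3.14, 3.14].

### API

Orientations are given as a rotation vector (axis times angle).
In Python, from workcell import * gives the robot as it stands.
- The arm moves only by the tool step_arm, never from a script. Its argument "deltas" is a list of rows, each a list of 3 entries, a list of its own where there are three numbers: the shift along the tool's x, y, z in units of 300 mm (1.0 is 300 mm), then the turn, a rotation vector about the tool's x, y, z in units of 1.5 rad (1.0 is 1.5 rad), then the gripper command: -1 is shut, 1 is fully open, values between are in proportion. In form: [[[dx, dy, dz], [rx, ry, rz], gripper], ...]. A call has 1 to 20 rows; each row is the pose to reach, as a shift and turn from the pose commanded when the call began, along the tool's axes at that moment; what a row does not reach only later rows make up. A row lasts 1/12 s, in which the tool goes at most 41.7 mm and 7.16 degrees, less where a joint would pass 70% of its speed; a pose out of reach is approached as far as the arm can. A call with a number of a shift or a turn outside -1 to 1 is refused whole. A call with a gripper value outside its range is refused whole. The fingers move at their own pace and stop on an object; the grip force is fixed at half the most. Time passes only in rows, so rows that repeat a pose let the fingers close. It gives the time, the measured TCP pose, the force, the opening and the grip force at its end, in the units of the state.
- get_obs(): the state, without advancing time (a new reading comes with each control period).
- get_image(name): name is "scene" or "side" or "wrist"; returns a dict with "pixels" (400x640x3 uint8, red, green, blue), "fx", "fy", "cx", "cy" (pixels), "T" (4x4, takes a point from camera to world coordinates). Camera axes: x right, y down, z forward; pixel columns grow to the right and rows downward; lengths in mm; the calibration is good to about 2 mm. A picture is of the moment at which its call begins. There is no depth.
- close_job(): hands the job in; it is judged then, once.
The state is a dict: "t": time; "qpos": joint angles; "qvel": joint speeds; "joint_torque": joint torques, N m; "ee_pos": TCP position; "orientation": TCP orientation; "ft_force": force on the tool from outside, world axes, zero at the start; "moment": the same for the moment, N m; "width": finger opening in mm; "grasp_force": force on a finger pad.
Only numpy, scipy, OpenCV 4.12 (cv2) and the standard library are available. Lean on these libraries where they do the work, as an engineer would, in place of code of your own. Each camera call takes 0.05 s, during which the arm holds its last target. There are 200 camera calls.

## Working session

There is one attempt and no reset: what is moved stays moved. The work goes in short steps, Python scripts to look and compute and a tool call to move; the robot and the scene stay as the last step left them, time stands still between calls to the robot, and variables do not carry over. Pictures are saved under pics/ and viewed, at most 10 in all, crops included, and the job is handed in when it is done.

Besides the shell and the picture viewer there is one more tool, called after "Call:" by a JSON object that holds its "api" and its "payload". step_arm: Moves the arm, as the interface text tells. Its arguments: {"type":"object","properties":{"deltas":{"type":"array","items":{"type":"array"}}},"required":["deltas"]}

```bash
mkdir -p pics
cat > h.py <<'E'
from workcell import *
import numpy as np, cv2
def snap(n,f):
    im=get_image(n); cv2.imwrite('pics/'+f,im['pixels'][:,:,::-1]); np.savez('pics/'+f[:-4]+'.npz',**im); return im
def ray(im,u,v,z):
    T=np.array(im['T']);d=T[:3,:3]@np.array([(u-im['cx'])/im['fx'],(v-im['cy'])/im['fy'],1]);o=T[:3,3]
    return o+d*(z-o[2])/d[2]
def proj(im,p):
    T=np.linalg.inv(np.array(im['T']));c=T[:3,:3]@np.array(p,float)+T[:3,3]
    return np.array([im['fx']*c[0]/c[2]+im['cx'],im['fy']*c[1]/c[2]+im['cy']])
E
python3 - <<'E'
from h import *
np.set_printoptions(precision=3,suppress=True)
for n in ('scene','side'):
    im=snap(n,n+'1.png'); print(n,im['fx'],im['cx'],im['cy'],np.array(im['T']))
    # enlarge later
o=get_obs(); print(o)
E
```

```text
scene 513.4903937077557 316.24678085950535 208.49702287578256 [[  -0.698   -0.555    0.452   10.331]
 [  -0.716    0.537   -0.446  601.485]
 [   0.005   -0.635   -0.772 1179.111]
 [   0.       0.       0.       1.   ]]
side 380.7026392619901 316.6059562761454 200.36790174928103 [[   0.978   -0.09     0.19   451.37 ]
 [  -0.21    -0.493    0.844 -919.634]
 [   0.017   -0.865   -0.501  612.305]
 [   0.       0.       0.       1.   ]]
{'t': 0.1, 'qpos': array([-1.285,  0.424,  1.631,  0.   ,  1.089, -0.019]), 'qvel': array([ 0.001, -0.002, -0.003, -0.001, -0.001,  0.001]), 'joint_torque': array([  0.   , -54.561, -27.432,   0.064,   0.019,  -0.   ]), 'ee_pos': array([ 187.427, -595.665,  182.392]), 'orientation': array([-3.104, -0.477,  0.   ]), 'ft_force': array([ 0.141,  0.085, -1.01 ]), 'moment': array([-0.01 , -0.016,  0.015]), 'grasp_force': 0.0, 'width': 88.04285027687003}
```

View pics/scene1.png

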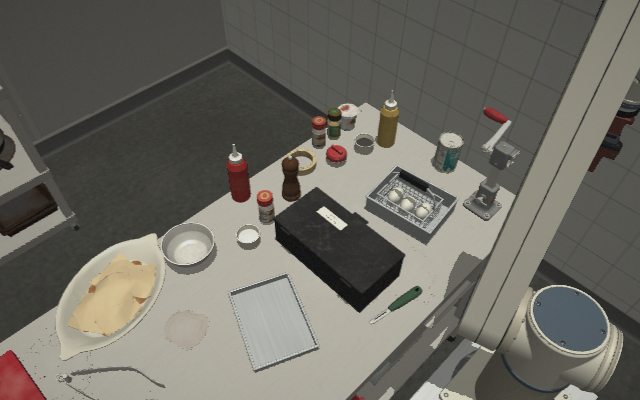

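View pics/side1.png

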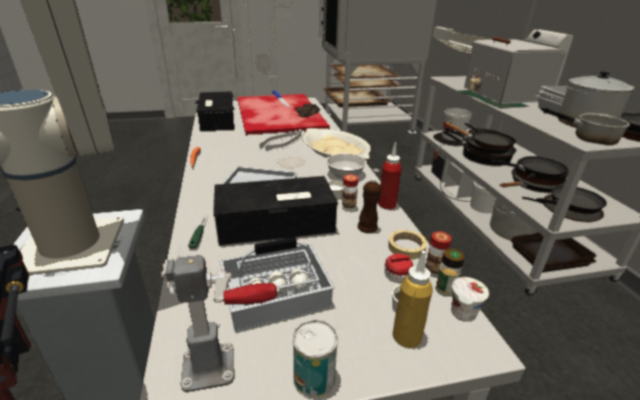

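The scene view shows the pan with the basket right of the box at about (412,203), the grip at (413,182) and the tray at about (273,321). A can opener with a crank stands near the pan at about (490,170). I'll enlarge these.

Run:
```python
import cv2
a=cv2.imread('pics/scene1.png')
def crop(f,x0,y0,x1,y1,s):
    c=cv2.resize(a[y0:y1,x0:x1],None,fx=s,fy=s,interpolation=cv2.INTER_CUBIC)
    for x in range((x0+9)//10*10,x1,10): cv2.putText(c,str(x),((x-x0)*s,10),0,.35,(0,255,255));cv2.line(c,((x-x0)*s,12),((x-x0)*s,20),(0,255,255))
    for y in range((y0+9)//10*10,y1,10): cv2.putText(c,str(y),(0,(y-y0)*s+4),0,.35,(0,255,255));cv2.line(c,(24,(y-y0)*s),(32,(y-y0)*s),(0,255,255))
    cv2.imwrite(f,c)
crop('pics/pan.png',355,160,465,245,7)
crop('pics/tray.png',220,268,325,374,5)
```

```text
(no output)
```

View pics/pan.png

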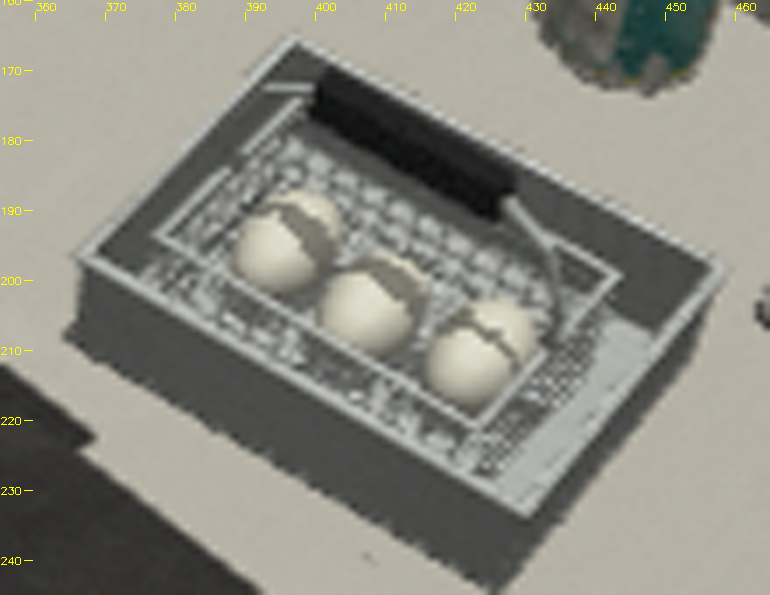

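View pics/tray.png

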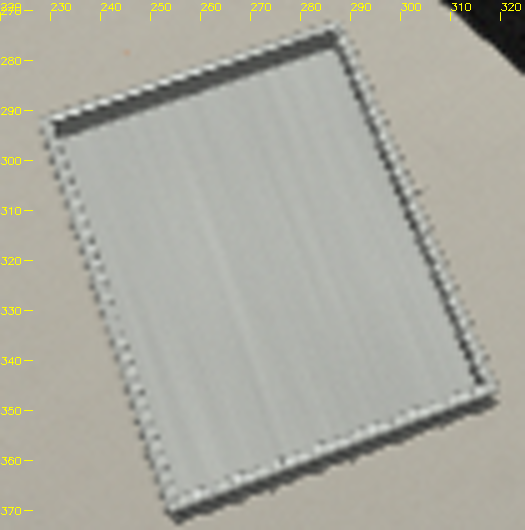

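The crops give these positions in pixels.
- **Pan rim corners:** (397,165), (459,199), (431,233) and (367,196).
- **Basket rim corners:** (377,194), (444,199) and (423,221).
- **Grip:** centre at about (413.4,180.7).
- **Tray rim corners:** (229.6,292), (287.6,273.6), (318.4,346) and (253,369).

```bash
cat > m.py <<'E'
from h import *
from scipy.optimize import least_squares
np.set_printoptions(precision=2,suppress=True)
class D(dict): pass
im=dict(np.load('pics/scene1.npz'))
def fit(pts,L,W,z,corners,x0):
    def r(q):
        c,s=np.cos(q[2]),np.sin(q[2])
        return np.concatenate([proj(im,[q[0]+c*a*L/2-s*b*W/2,q[1]+s*a*L/2+c*b*W/2,z])-np.array(p) for (a,b),p in zip(corners,pts)])
    s=least_squares(r,x0,x_scale=[10,10,.1]); print(s.x,np.degrees(s.x[2]),'res',s.fun); return s.x
E
python3 - <<'E'
from m import *
P=lambda l,z:[ray(im,u-.4,v-.4,z)[:2] for u,v in l]
pan=[(396.9,165.4),(458.7,198.6),(431,233.4),(367.1,196.4)]
tray=[(229.6,292),(287.6,273.6),(318.4,346),(253,369)]
bas=[(377.4,193.9),(443.6,199),(423.3,221.1)]
for n,l,z in(('pan',pan,60),('tray',tray,22),('bas',bas,63)):
    p=np.array(P(l,z)); print(n,p.tolist(),[np.linalg.norm(p[i]-p[i-1]) for i in range(len(p))], p.mean(0))
print('basket mid', (np.array(P(bas[:2],63))).mean(0))
print('grip',P([(413.4,180.7)],128), 'ends',P([(400.1,175),(427.9,188.6)],128))
print('can opener',P([(482,205)],0),P([(505,155)],150),P([(489,115)],200), 'can',P([(447,140)],100),P([(390,100)],190), 'box top', P([(317,189),(403,255),(357,305),(276,226),(358,217)],106))
E
```

```text
pan [[618.905296458731, -340.4336983544491], [409.3593860189681, -366.1404463401601], [387.82797573288696, -209.0528005843595], [598.1494142722008, -182.8161110361865]] [np.float64(158.97833335826382), np.float64(211.116852652814), np.float64(158.55639399913036), np.float64(211.95157793159643)] [ 503.56 -274.61]
tray [[645.4839788816604, 286.6860628803982], [582.8503948158907, 142.18510170115576], [380.95272160958484, 225.94018567449956], [446.172300965287, 374.5361909247928]] [np.float64(217.8136587802902), np.float64(157.4912493907162), np.float64(218.5808421099666), np.float64(162.2786686773092)] [513.86 257.34]
bas [[582.311414667217, -209.19779893539396], [437.51926805515006, -331.130875430332], [427.81000988275514, -225.46205494395417]] [np.float64(155.35510968064145), np.float64(189.29458751916474), np.float64(106.1139449706803)] [ 482.55 -255.26]
basket mid [ 509.92 -270.16]
grip [array([ 511.71, -270.66])] ends [array([ 551.41, -260.8 ]), array([ 465.42, -276.26])]
can opener [array([ 367.09, -447.52])] [array([ 382.52, -518.26])] [array([ 488.43, -573.39])] can [array([ 560.5 , -500.83])] [array([ 740.97, -428.03])] box top [array([689.79, -70.1 ]), array([379.57, -70.56]), array([363.95, 116.73]), array([671.52,  98.58]), array([541.95, -78.99])]
```

Call:
{"api": "step_arm", "payload": {"deltas": [[[0,0,-0.1],[0,0,0],1],[[0,0,-0.2],[0,0,0],1],[[0,0,-0.3],[0,0,0],1],[[0,0,-0.4],[0,0,0],1],[[0,0,-0.5],[0,0,0],1],[[0,0,-0.6],[0,0,0],1],[[0,0,-0.7],[0,0,0],1],[[0.05,-0.03,-0.73],[0,0,0.02],1],[[0.12,-0.06,-0.73],[0,0,0.05],1],[[0.22,-0.11,-0.73],[0,0,0.08],1],[[0.32,-0.17,-0.73],[0,0,0.1],1],[[0.42,-0.22,-0.73],[0,0,0.12],1],[[0.52,-0.275,-0.73],[0,0,0.134],1],[[0.62,-0.33,-0.73],[0,0,0.134],1],[[0.72,-0.38,-0.73],[0,0,0.134],1],[[0.82,-0.43,-0.73],[0,0,0.134],1],[[0.9,-0.48,-0.73],[0,0,0.134],1],[[0.94,-0.5,-0.73],[0,0,0.134],1],[[0.94,-0.5,-0.73],[0,0,0.134],1]]}}

```text
t: 1.68
ee_pos: [413.0, -366.6, 401.8]
orientation: [-3.136, -0.168, 0.0]
ft_force: [0.6, 0.5, -0.2]
width: 88.1
grasp_force: 0.0
```

```bash
cat >> h.py <<'E'
from scipy.spatial.transform import Rotation as R
def goto(x,y,z,yaw):
    "shift/turn in tool units to TCP target, tool x at yaw deg, pointing down"
    o=get_obs();r=R.from_rotvec(o['orientation'])
    g=R.from_euler('z',yaw,degrees=True)*R.from_euler('x',180,degrees=True)
    print('t',o['t'],'at',o['ee_pos'],'shift',r.inv().apply(np.array([x,y,z])-o['ee_pos'])/300,'turn',(r.inv()*g).as_rotvec()/1.5,'toolx',r.apply([1,0,0]),'toolz',r.apply([0,0,1]),'F',o['ft_force'],o['width'],o['grasp_force'],'q',o['qpos'])
E
python3 - <<'E'
from h import *
np.set_printoptions(precision=4,suppress=True)
goto(510,-270.3,240,6)
im=snap('wrist','w1.png'); print(im['T'])
# crank handle triangulation
def tri(a,pa,b,pb):
    A=[];B=[]
    for i,p in((a,pa),(b,pb)):
        T=i['T'];d=T[:3,:3]@[(p[0]-i['cx'])/i['fx'],(p[1]-i['cy'])/i['fy'],1];d/=np.linalg.norm(d);M=np.eye(3)-np.outer(d,d);A.append(M);B.append(M@T[:3,3])
    return np.linalg.solve(sum(A),sum(B))
s,d=np.load('pics/scene1.npz'),np.load('pics/side1.npz')
print(tri(s,(493,114),d,(250,293)),tri(s,(413.4,180.7),d,(277,245)),[proj(d,[510,-270.3,128])])
E
```

```text
t 1.6833 at [ 412.9915 -366.6324  401.7768] shift [ 0.3559 -0.2843  0.5394] turn [-0.0005  0.      0.0016] toolx [ 0.9943  0.1068 -0.0001] toolz [-0.0001  0.0007 -1.    ] F [ 0.5895  0.5264 -0.2492] 88.14183089612871 0.0 q [-0.7478  0.1354  1.5224  0.0004  1.4844  0.7159]
[[   0.109    -0.9477   -0.3     496.7313]
 [  -0.994    -0.1034   -0.0343 -358.4534]
 [   0.0015    0.3019   -0.9533  602.1113]
 [   0.        0.        0.        1.    ]]
[ 454.0646 -528.137   246.6858] [ 512.3292 -271.1916  127.1519] [array([275.067 , 244.9325])]
```

View pics/w1.png

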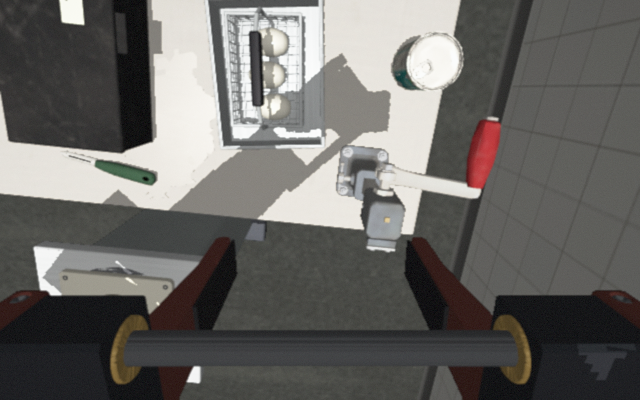

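The wrist view shows the grip from about (255.5,31) to (257,105), inside the pan and clear of the can opener. I'll measure it and then move above.

Run:
```python
from h import *
np.set_printoptions(precision=4,suppress=True)
im=dict(np.load('pics/w1.npz'))
g=im['pixels'][25:112,245:268].astype(int).max(2)<45
n,l,st,c=cv2.connectedComponentsWithStats(g.astype(np.uint8));k=1+st[1:,4].argmax()
ys,xs=np.nonzero(l==k); m,(w,h),a=cv2.minAreaRect(np.c_[xs,ys].astype(np.float32)); print(st[k],m,w,h,a)
(vx,vy,x0,y0)=cv2.fitLine(np.c_[xs,ys].astype(np.float32),cv2.DIST_L2,0,.01,.01).ravel()
e=[ray(im,245+x0+s*vx*35,25+y0+s*vy*35,134) for s in(-1,1)];d=e[0]-e[1]; print(e,'yaw',np.degrees(np.arctan2(d[1],d[0])),'mid',ray(im,245+m[0],25+m[1],132))
```

```text
[ 14   9   4  71 119] (15.610273361206055, 43.97739791870117) 70.02606201171875 1.8875946998596191 87.87889862060547
[array([ 551.6832, -277.5088,  134.    ]), array([ 468.8446, -285.3687,  134.    ])] yaw 5.420135160563809 mid [ 511.1277 -281.2179  132.    ]
```

Call:
{"api": "step_arm", "payload": {"deltas": [[[0.05,-0.04,0.03],[0,0,0],1],[[0.12,-0.1,0.1],[0,0,0],1],[[0.2,-0.16,0.18],[0,0,0],1],[[0.28,-0.22,0.25],[0,0,0],1],[[0.34,-0.27,0.32],[0,0,0],1],[[0.363,-0.287,0.38],[0,0,0],1],[[0.363,-0.287,0.42],[0,0,0],1],[[0.363,-0.287,0.42],[0,0,0],1],[[0.363,-0.287,0.42],[0,0,0],1],[[0.363,-0.287,0.42],[0,0,0],1]]}}

```text
t: 2.57
ee_pos: [510.7, -273.1, 277.2]
orientation: [3.136, 0.16, 0.002]
ft_force: [0.8, -0.6, 0.9]
width: 87.9
grasp_force: 0.0
```

Run:
```python
from h import *
np.set_printoptions(precision=4,suppress=True)
goto(512,-271,109,6)
im=snap('wrist','w2.png')
print([proj(im,[512,-271,z]) for z in (128,139)])
```

```text
t 2.5667 at [ 510.7298 -273.1388  277.2373] shift [ 0.0043 -0.0073  0.5608] turn [ 0.0008 -0.0008 -0.0017] toolx [0.9948 0.102  0.0011] toolz [ 0.0012 -0.001  -1.    ] F [ 0.828  -0.6067  0.935 ] 87.91111975894304 0.0 q [-0.5115  0.2599  1.6401 -0.0003  1.24    0.9573]
[array([316.6404, 171.8361]), array([316.5672, 174.3602])]
```

View pics/w2.png

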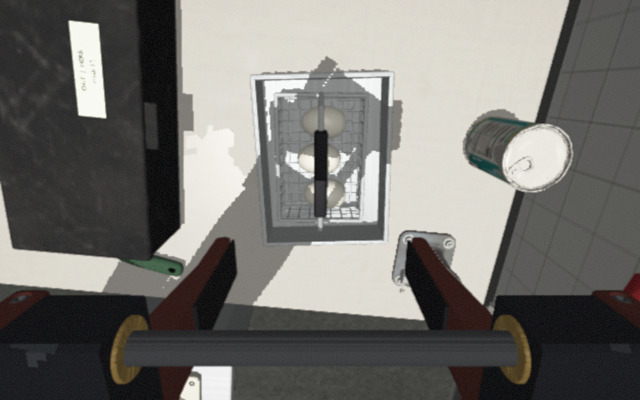

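The grip is centred between the fingers at (320.5,173), and it matches the estimate to within about 3 mm. Descending and closing.

Call:
{"api": "step_arm", "payload": {"deltas": [[[0,0,0.04],[0,0,0],1],[[0.004,0,0.1],[0,0,0],1],[[0.004,0,0.17],[0,0,0],1],[[0.004,0,0.24],[0,0,0],1],[[0.004,0,0.31],[0,0,0],1],[[0.004,0,0.38],[0,0,0],1],[[0.004,0,0.44],[0,0,0],1],[[0.004,0,0.49],[0,0,0],1],[[0.004,0,0.53],[0,0,0],1],[[0.004,0,0.56],[0,0,0],1],[[0.004,0,0.56],[0,0,0],0.5],[[0.004,0,0.56],[0,0,0],0],[[0.004,0,0.56],[0,0,0],-0.4],[[0.004,0,0.56],[0,0,0],-0.6],[[0.004,0,0.56],[0,0,0],-0.7],[[0.004,0,0.56],[0,0,0],-1],[[0.004,0,0.56],[0,0,0],-1],[[0.004,0,0.56],[0,0,0],-1],[[0.004,0,0.56],[0,0,0],-1]]}}

```text
t: 4.2
ee_pos: [512.2, -271.4, 108.2]
orientation: [3.137, 0.163, 0.0]
ft_force: [-0.6, -0.6, 0.2]
width: 31.3
grasp_force: 0.0
```

Call:
{"api": "step_arm", "payload": {"deltas": [[[0,0,0],[0,0,0],-1],[[0,0,0],[0,0,0],-1],[[0,0,0],[0,0,0],-1],[[0,0,0],[0,0,0],-1]]}}

```text
t: 4.53
ee_pos: [512.2, -271.4, 108.1]
orientation: [-3.137, -0.163, 0.0]
ft_force: [0.2, -0.6, 0.7]
width: 4.4
grasp_force: 0.0
```

Run:
```python
from h import *
np.set_printoptions(precision=4,suppress=True)
goto(512,-271,109,6)
im=snap('side','s2.png')
a=cv2.imread('pics/s2.png')[190:350,180:400]; b=snap('wrist','w3.png')['pixels'][60:300,180:460,::-1]
cv2.imwrite('pics/c3.png',np.hstack([cv2.resize(a,(400,290)),cv2.resize(b,(338,290))]))
```

```text
t 4.5333 at [ 512.156  -271.4141  108.0512] shift [-0.0004 -0.0014 -0.0032] turn [-0.      0.     -0.0006] toolx [ 0.9946  0.1036 -0.    ] toolz [-0.  0. -1.] F [ 0.1707 -0.5549  0.6862] 4.434275175885973 0.0 q [-0.5079  0.4538  1.785   0.      0.9028  0.9592]
```

View pics/c3.png

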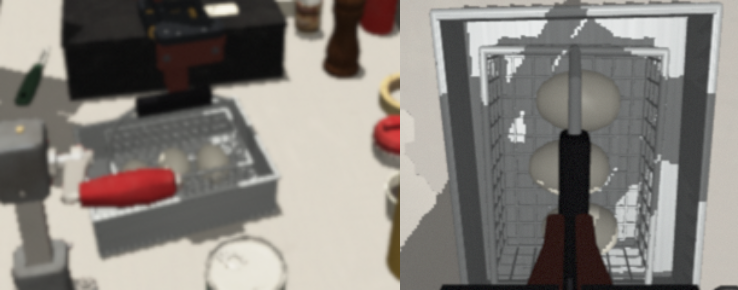

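The fingers closed to 4.4 mm with no force, so the grip was not caught. I'll check the geometry numerically before looking again.

Run:
```python
from h import *
np.set_printoptions(precision=1,suppress=True)
o=get_obs();print(o['t'],o['width'],o['grasp_force'],o['ee_pos'])
s=dict(np.load('pics/s2.npz'));w=dict(np.load('pics/w3.npz'));w2=dict(np.load('pics/w2.npz'))
t=o['ee_pos']
for dz in(0,19,40,80): print(dz,'side',proj(s,t+[0,0,dz]),'wrist',proj(w,t+[0,0,dz]))
t2=np.array([510.7,-273.1,277.2]);yv=np.array([-.102,.995,0])
for dz in(0,19): print('w2 fingers',proj(w2,t2+44*yv+[0,0,dz]),proj(w2,t2-44*yv+[0,0,dz]))
a=s['pixels'][205:285,235:335,::-1];b=w['pixels'][150:320,230:410,::-1]
cv2.imwrite('pics/c4.png',np.hstack([cv2.resize(a,(400,378),interpolation=2),cv2.resize(b,(400,378),interpolation=2)]))
```

```text
4.6333 0.5847764092909677 0.0 [ 512.1 -271.4  108. ]
0 side [276.5 252.7] wrist [318.2 229.2]
19 side [276.2 245.5] wrist [318.1 242.1]
40 side [275.8 237.4] wrist [318.  259.5]
80 side [275.1 221.2] wrist [317.6 306.2]
w2 fingers [247.6 229.2] [388.7 229.3]
w2 fingers [241.1 242.1] [395.  242.1]
```

View pics/c4.png

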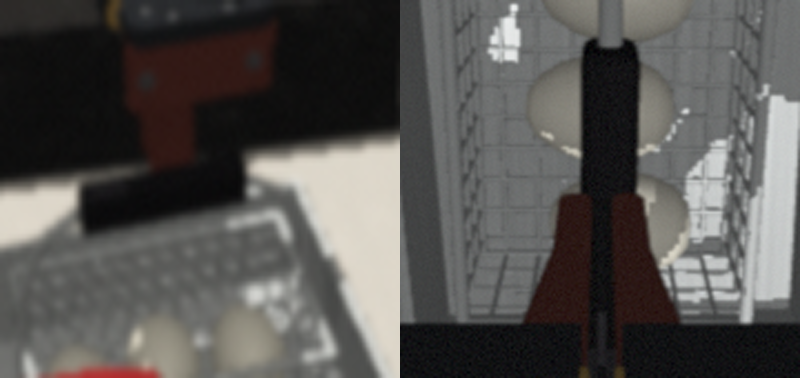

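The enlarged views show the red finger tips ending just above the grip. In the side crop that is at about (277,240). By finger-gap scale and side-view row, the real finger ends sit 35–40 mm higher than the stated TCP. Nothing lies below that would be touched, so I'll open, go down 36 mm and close again.

Call:
{"api": "step_arm", "payload": {"deltas": [[[0,0,0],[0,0,0],1],[[0,0,0],[0,0,0],1],[[0,0,0],[0,0,0],1],[[0,0,0],[0,0,0],1],[[0,0,0],[0,0,0],1],[[0,0,0],[0,0,0],1],[[0,0,0.03],[0,0,0],1],[[0,0,0.06],[0,0,0],1],[[0,0,0.09],[0,0,0],1],[[0,0,0.12],[0,0,0],1],[[0,0,0.12],[0,0,0],1],[[0,0,0.12],[0,0,0],1]]}}

```text
t: 5.63
ee_pos: [511.5, -271.0, 71.0]
orientation: [-3.136, -0.163, 0.003]
ft_force: [0.1, -0.4, 0.9]
width: 77.0
grasp_force: 0.0
```

Call:
{"api": "step_arm", "payload": {"deltas": [[[0,0,0],[0,0,0],0.4],[[0,0,0],[0,0,0],0],[[0,0,0],[0,0,0],-0.3],[[0,0,0],[0,0,0],-0.5],[[0,0,0],[0,0,0],-0.6],[[0,0,0],[0,0,0],-0.7],[[0,0,0],[0,0,0],-0.8],[[0,0,0],[0,0,0],-1],[[0,0,0],[0,0,0],-1],[[0,0,0],[0,0,0],-1],[[0,0,0],[0,0,0],-1]]}}

```text
t: 6.55
ee_pos: [512.3, -271.6, 72.1]
orientation: [3.137, 0.163, 0.0]
ft_force: [0.8, 0.1, -4.6]
width: 13.8
grasp_force: 30.0
```

Run:
```python
from h import *
np.set_printoptions(precision=4,suppress=True)
goto(512,-271,109,6)
```

```text
t 6.55 at [ 512.2849 -271.6398   72.1177] shift [-0.0007 -0.0022 -0.1229] turn [ 0.0003 -0.0002 -0.0006] toolx [0.9946 0.1037 0.0003] toolz [ 0.0003 -0.0004 -1.    ] F [ 0.8306  0.0669 -4.5817] 13.837342073783283 29.989911317825317 q [-0.508   0.5061  1.8027 -0.0003  0.8324  0.9592]
```

Gripped, with the width at 13.8 mm and 30 N. Lifting smoothly.

Call:
{"api": "step_arm", "payload": {"deltas": [[[0,0,-0.005],[0,0,0],-1],[[0,0,-0.012],[0,0,0],-1],[[0,0,-0.022],[0,0,0],-1],[[0,0,-0.036],[0,0,0],-1],[[0,0,-0.055],[0,0,0],-1],[[0,0,-0.08],[0,0,0],-1],[[0,0,-0.11],[0,0,0],-1],[[0,0,-0.145],[0,0,0],-1],[[0,0,-0.185],[0,0,0],-1],[[0,0,-0.23],[0,0,0],-1],[[0,0,-0.28],[0,0,0],-1],[[0,0,-0.33],[0,0,0],-1],[[0,0,-0.38],[0,0,0],-1],[[0,0,-0.43],[0,0,0],-1],[[0,0,-0.48],[0,0,0],-1],[[0,0,-0.525],[0,0,0],-1],[[0,0,-0.56],[0,0,0],-1],[[0,0,-0.583],[0,0,0],-1],[[0,0,-0.595],[0,0,0],-1],[[0,0,-0.6],[0,0,0],-1]]}}

```text
t: 8.22
ee_pos: [512.2, -271.4, 252.7]
orientation: [3.137, 0.163, 0.001]
ft_force: [0.2, 0.1, -4.2]
width: 14.1
grasp_force: 30.0
```

Run:
```python
from h import *
np.set_printoptions(precision=4,suppress=True)
goto(513.9,257.3,250,-23.2)
s=snap('side','s5.png')['pixels'];c=snap('scene','c5.png')['pixels']
cv2.imwrite('pics/c5v.png',np.hstack([cv2.resize(s[120:330,160:400],(400,350),interpolation=2),cv2.resize(c[70:280,260:500],(400,350),interpolation=2)])[:,:,::-1])
```

```text
t 8.2167 at [ 512.1865 -271.4138  252.6831] shift [ 0.1883 -1.7523  0.0085] turn [ 0.0001 -0.0004  0.3391] toolx [0.9946 0.1036 0.0005] toolz [ 0.0005 -0.0002 -1.    ] F [ 0.1559  0.0791 -4.1979] 14.086585369564354 29.99268114566803 q [-0.5078  0.2832  1.6659  0.      1.1919  0.9591]
```

View pics/c5v.png

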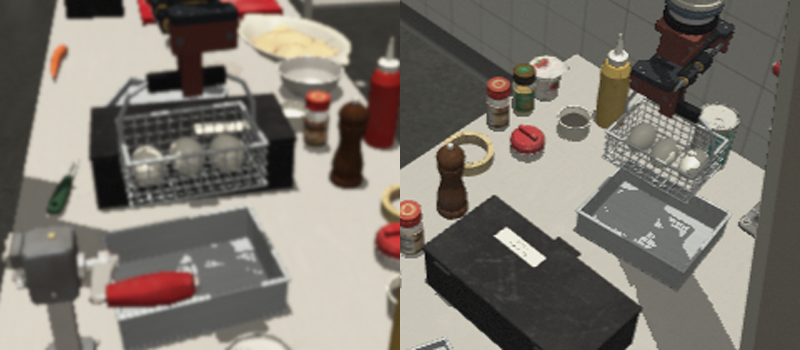

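The basket hangs level and clear, about 80 mm above the box top, with all three eggs inside and the pan in place. Carrying it across.

Call:
{"api": "step_arm", "payload": {"deltas": [[[0.001,-0.006,0],[0,0,0.001],-1],[[0.003,-0.025,0],[0,0,0.005],-1],[[0.006,-0.055,0],[0,0,0.01],-1],[[0.01,-0.094,0],[0,0,0.018],-1],[[0.016,-0.14,0],[0,0,0.027],-1],[[0.022,-0.194,0],[0,0,0.037],-1],[[0.028,-0.254,0],[0,0,0.048],-1],[[0.035,-0.317,0],[0,0,0.06],-1],[[0.042,-0.383,0],[0,0,0.072],-1],[[0.05,-0.45,0],[0,0,0.085],-1],[[0.058,-0.517,0],[0,0,0.098],-1],[[0.065,-0.583,0],[0,0,0.11],-1],[[0.072,-0.646,0],[0,0,0.122],-1],[[0.078,-0.706,0],[0,0,0.133],-1],[[0.084,-0.76,0],[0,0,0.143],-1],[[0.09,-0.806,0],[0,0,0.152],-1],[[0.094,-0.845,0],[0,0,0.16],-1],[[0.097,-0.875,0],[0,0,0.165],-1],[[0.099,-0.894,0],[0,0,0.169],-1],[[0.1,-0.9,0],[0,0,0.17],-1]]}}

```text
t: 9.98
ee_pos: [513.6, 1.5, 251.9]
orientation: [-3.132, 0.236, 0.001]
ft_force: [-0.3, -0.1, -4.0]
width: 13.6
grasp_force: 30.0
```

Run:
```python
from h import *
np.set_printoptions(precision=4,suppress=True)
goto(513.9,257.3,250,-23.2)
```

```text
t 9.9833 at [513.5781   1.5337 251.8844] shift [-0.1267 -0.8431  0.0065] turn [-0.0001  0.0004  0.1697] toolx [ 0.9887 -0.1498 -0.0005] toolz [-0.0005  0.0003 -1.    ] F [-0.3061 -0.1441 -4.0023] 13.644526519600827 29.99268114566803 q [-0.0204  0.1793  1.8039  0.0003  1.1589  1.7007]
```

Call:
{"api": "step_arm", "payload": {"deltas": [[[-0.001,-0.006,0],[0,0,0.001],-1],[[-0.004,-0.024,0],[0,0,0.005],-1],[[-0.008,-0.051,0],[0,0,0.01],-1],[[-0.013,-0.088,0],[0,0,0.018],-1],[[-0.02,-0.131,0],[0,0,0.027],-1],[[-0.027,-0.182,0],[0,0,0.037],-1],[[-0.036,-0.237,0],[0,0,0.048],-1],[[-0.045,-0.297,0],[0,0,0.06],-1],[[-0.054,-0.358,0],[0,0,0.072],-1],[[-0.064,-0.422,0],[0,0,0.085],-1],[[-0.073,-0.484,0],[0,0,0.098],-1],[[-0.082,-0.546,0],[0,0,0.11],-1],[[-0.091,-0.605,0],[0,0,0.122],-1],[[-0.099,-0.661,0],[0,0,0.133],-1],[[-0.107,-0.712,0],[0,0,0.143],-1],[[-0.114,-0.755,0],[0,0,0.152],-1],[[-0.119,-0.792,0],[0,0,0.16],-1],[[-0.123,-0.82,0],[0,0,0.165],-1],[[-0.126,-0.837,0],[0,0,0.169],-1],[[-0.127,-0.843,0],[0,0,0.17],-1]]}}

```text
t: 11.65
ee_pos: [514.4, 256.7, 252.0]
orientation: [-3.077, 0.634, 0.0]
ft_force: [0.1, 0.2, -4.6]
width: 13.6
grasp_force: 30.0
```

Run:
```python
from h import *
np.set_printoptions(precision=4,suppress=True)
goto(513.9,257.3,121,-23.2)
```

```text
t 11.65 at [514.3639 256.6874 251.9671] shift [-0.0022 -0.0013  0.4366] turn [-0.      0.0001 -0.0008] toolx [ 0.9187 -0.3951 -0.0002] toolz [-0.0001  0.0001 -1.    ] F [ 0.1158  0.1752 -4.6474] 13.617968181556483 29.992464780807495 q [0.4421 0.2767 1.6766 0.0001 1.1884 2.419 ]
```

Call:
{"api": "step_arm", "payload": {"deltas": [[[0,0,0.005],[0,0,0],-1],[[0,0,0.02],[0,0,0],-1],[[0,0,0.045],[0,0,0],-1],[[0,0,0.075],[0,0,0],-1],[[0,0,0.11],[0,0,0],-1],[[0,0,0.15],[0,0,0],-1],[[0,0,0.19],[0,0,0],-1],[[0,0,0.23],[0,0,0],-1],[[0,0,0.27],[0,0,0],-1],[[0,0,0.31],[0,0,0],-1],[[0,0,0.345],[0,0,0],-1],[[0,0,0.375],[0,0,0],-1],[[-0.001,0,0.395],[0,0,0],-1],[[-0.002,0,0.405],[0,0,0],-1],[[-0.002,0,0.41],[0,0,0],-1],[[-0.002,0,0.41],[0,0,0],-1]]}}

```text
t: 12.98
ee_pos: [514.0, 256.3, 129.1]
orientation: [-3.077, 0.634, -0.0]
ft_force: [0.6, -0.5, -4.2]
width: 13.9
grasp_force: 30.0
```

Run:
```python
from h import *
np.set_printoptions(precision=4,suppress=True)
goto(513.9,257.3,121,-23.2)
c=snap('scene','c6.png')['pixels']; snap('wrist','w6.png'); snap('side','s6.png')
a=c[245:380,215:335]; s=5; x0,y0=215,245
v=cv2.resize(a,None,fx=4.4,fy=4.4,interpolation=2)[:,:,::-1].copy()
for x in range(220,335,10): cv2.putText(v,str(x),(int((x-x0)*4.4),9),0,.3,(0,255,255)); cv2.line(v,(int((x-x0)*4.4),12),(int((x-x0)*4.4),18),(0,255,255))
for y in range(250,380,10): cv2.putText(v,str(y),(0,int((y-y0)*4.4)+3),0,.3,(0,255,255)); cv2.line(v,(20,int((y-y0)*4.4)),(27,int((y-y0)*4.4)),(0,255,255))
w=np.load('pics/w6.npz')['pixels'][:,:,::-1]; w=cv2.resize(w[40:400,200:440],(270,405),interpolation=2)
p=np.zeros((v.shape[0],270,3),np.uint8);p[:405]=w
sd=np.load('pics/s6.npz')['pixels'][130:200,205:305,::-1];p[405:]=cv2.resize(sd,(270,v.shape[0]-405),interpolation=2)
o=np.hstack([v,p]);cv2.imwrite('pics/c6v.png',o);print(o.shape)
```

```text
t 12.9833 at [513.9904 256.3084 129.0579] shift [-0.0016 -0.0029  0.0269] turn [-0.0001 -0.     -0.0008] toolx [ 0.9187 -0.3951  0.0001] toolz [ 0.0001  0.0001 -1.    ] F [ 0.6398 -0.5372 -4.2039] 13.905575538713887 29.992705285549164 q [0.4419 0.4178 1.7843 0.     0.9394 2.4188]
(594, 798, 3)
```

View pics/c6v.png

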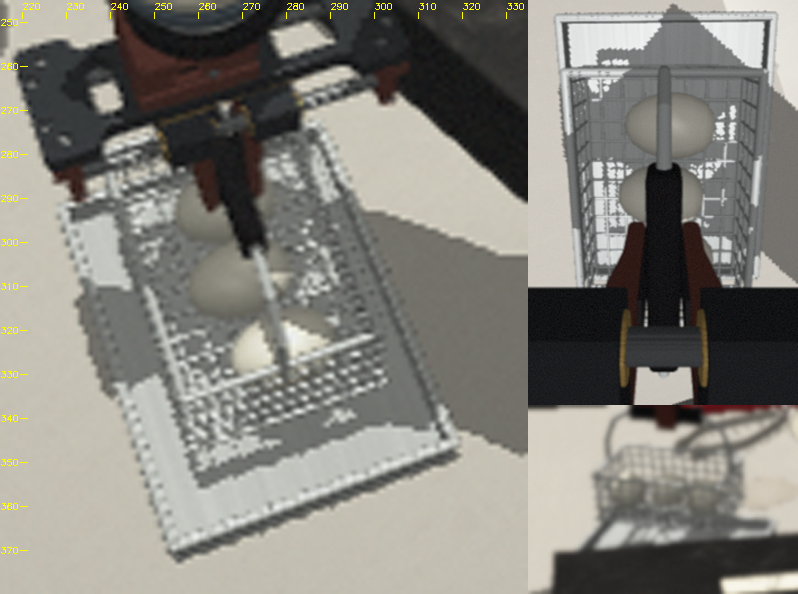

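The picture shows the basket level over the tray with all three eggs inside. In the scene view the near rim corners are at (257.3,335.5) and (300.5,321.4). In the wrist view the far rim corners are (235.6,104) and (413.3,100.4), and the tray's far corners are (225.8,53.3) and (420.4,51.6).

Run:
```python
from h import *
np.set_printoptions(precision=1,suppress=True)
c=dict(np.load('pics/c6.npz'));w=dict(np.load('pics/w6.npz'))
y=np.radians(-23.3);X=np.array([np.cos(y),np.sin(y),0]);Y=np.array([-np.sin(y),np.cos(y),0])
tr=np.array([513.9,257.3,0])
bc=np.array([514,256.3,0])
for b in(50,55,60,65,70):
    print(b,'scene',*[proj(c,bc-80*X+s*55*Y+[0,0,b+60]) for s in(1,-1)],'bottom',*[proj(c,bc-80*X+s*55*Y+[0,0,b]) for s in(1,-1)],'wrist',*[proj(w,bc+80*X+s*55*Y+[0,0,b+60]) for s in(1,-1)])
print('tray wrist',*[proj(w,tr+110*X+s*80*Y+[0,0,22]) for s in(1,-1)])
def rel(p,o): d=p-o; return d@X,d@Y,p[2]
for b in (55,60,65):
  print(b,'scene corners rel tray',*[rel(ray(c,u-.4,v-.4,b+60),tr) for u,v in((257.3,335.5),(300.5,321.4))],'wrist',*[rel(ray(w,u,v,b+60),tr) for u,v in((235.6,104),(413.3,100.4))])
print('tray w',*[rel(ray(w,u,v,22),tr) for u,v in((225.8,53.3),(420.4,51.6))])
```

```text
50 scene [256.9 337.1] [303.1 321.2] bottom [259.  348.5] [303.5 332.9] wrist [229.1  95.7] [409.9  96.2]
55 scene [256.7 336.1] [303.1 320.1] bottom [258.9 347.6] [303.5 332. ] wrist [227.   95.8] [412.   96.4]
60 scene [256.5 335.1] [303.1 319.1] bottom [258.7 346.7] [303.4 331. ] wrist [224.8  96. ] [414.2  96.5]
65 scene [256.3 334.1] [303.  318.1] bottom [258.5 345.8] [303.4 330.1] wrist [222.5  96.2] [416.5  96.7]
70 scene [256.1 333.1] [303. 317.] bottom [258.3 344.8] [303.4 329.1] wrist [220.   96.4] [418.9  97. ]
tray wrist [221.6  56.1] [415.6  56.7]
55 scene corners rel tray (np.float64(-77.33061284852188), np.float64(52.93196854424604), np.float64(115.0)) (np.float64(-79.11287918726083), np.float64(-48.79374576705707), np.float64(115.0)) wrist (np.float64(75.81852218768488), np.float64(49.3235172390802), np.float64(115.0)) (np.float64(78.17074929322287), np.float64(-56.83264560649844), np.float64(115.0))
60 scene corners rel tray (np.float64(-79.78012602699928), np.float64(53.23268671351643), np.float64(120.0)) (np.float64(-81.5540179312477), np.float64(-48.01504329656769), np.float64(120.0)) wrist (np.float64(76.03059805400383), np.float64(48.149546273527555), np.float64(120.0)) (np.float64(78.32806311873604), np.float64(-55.53520209517338), np.float64(120.0))
65 scene corners rel tray (np.float64(-82.22963920547677), np.float64(53.53340488278685), np.float64(125.0)) (np.float64(-83.99515667523454), np.float64(-47.236340826078305), np.float64(125.0)) wrist (np.float64(76.24267392032277), np.float64(46.97557530797489), np.float64(125.0)) (np.float64(78.48537694424932), np.float64(-54.237758583848276), np.float64(125.0))
tray w (np.float64(112.1487808204864), np.float64(76.36711853391542), np.float64(22.0)) (np.float64(113.88050669777614), np.float64(-83.58369164527859), np.float64(22.0))
```

All views agree within about 2–3 mm: the basket is centred and aligned, with its underside near 58–60 mm. I'll make the final 7 mm descent to a 3 cm gap and hold still.

Call:
{"api": "step_arm", "payload": {"deltas": [[[0.001,0,0.003],[0,0,0],-1],[[0.003,0,0.01],[0,0,0],-1],[[0.004,0,0.018],[0,0,0],-1],[[0.005,0,0.023],[0,0,0],-1],[[0.005,0,0.023],[0,0,0],-1],[[0.005,0,0.023],[0,0,0],-1],[[0.005,0,0.023],[0,0,0],-1],[[0.005,0,0.023],[0,0,0],-1],[[0.005,0,0.023],[0,0,0],-1],[[0.005,0,0.023],[0,0,0],-1],[[0.005,0,0.023],[0,0,0],-1],[[0.005,0,0.023],[0,0,0],-1]]}}

```text
t: 14.13
ee_pos: [515.3, 255.6, 122.2]
orientation: [-3.077, 0.634, -0.0]
ft_force: [0.1, 1.0, -3.6]
width: 13.9
grasp_force: 30.0
```

Run:
```python
from h import *
o=get_obs();print(o['t'],o['ee_pos'],o['ft_force'],o['width'],o['grasp_force'],abs(o['qvel']).max())
if abs(o['ee_pos'][2]-122)<3 and o['grasp_force']>25 and -6<o['ft_force'][2]<-3: print(close_job())
```

```text
14.1333 [515.2936595  255.64583081 122.20651639] [ 0.13348335  0.97287635 -3.58128521] 13.926964142492952 29.992590844631195 0.001236618387926103
the job is handed in; nothing more can be done
None
```

The job was handed in at 14.1 s with the basket held still, about 3 cm above the tray rim, level and centred to within about 3 mm; all three eggs were still in it at the last picture, before the final 7 mm descent, and the first grasp closed just above the grip and had to be repeated 36 mm lower.

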